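Clamp a heatsink in the cam clamp and hold the lever at full lift

ROBOT

A 6-joint arm with a two-finger parallel gripper is mounted at the origin on a cart in front of the work surface, level with it; the furniture and walls round the work are solid. World frame = base frame: x ahead of the robot, y to its left, z up, the work surface at z = 0. Lengths are in mm, angles in degrees, forces in N, time in s.
With the tool pointing down it reaches from about 350 to 850 mm from the base axis. Payload 8.1 kg.
Tool frame: the origin (TCP) lies at the very end of the fingers, on their centre line; the grasp point (between the pads) lies r.tcp_to_grasp behind it (r.tcp_to_grasp is the distance from the TCP to the grasp point, in mm); z points along the fingers, y is the line along which they close (so a half turn about z gives the same grasp; the last joint's range is limited). The gripper opens to 85 mm and grips with 20 to 120 N. Pads are 22 mm wide; open, the fingers measure 114 mm over their backs; the gripper's body (76 mm by 85 mm) begins 54 mm behind the grasp point. The pads swing forward as they close: fully open they stand 13 mm farther back than shut.
Start: joints at [-77.831, 7.471, 85.268, -0, 87.261, -4.893], TCP at [176.071, -573.589, 231.292] pointing down, gripper open.
Joint ranges: [-169.43, 169.43], [-51.17, 129.36], [1.28, 143.12], [-76.62, 256.62], [0, 156.53], [-152.29, 152.29]. Speed limits (degrees/s): [136.94, 136.94, 159.86, 180, 180, 180].

INTERFACE

Orientations are given as [roll, pitch, yaw] about the fixed x, y, z axes, in that order (R = Rz(yaw) Ry(pitch) Rx(roll)).
In Python, from bench import sense, viewer, order, r gives the robot as it stands.
- The arm moves only by the tool carry_out, never from a script. Its argument "increments" is one flat list of numbers, 7 for each row, row after row: the shift along the tool's x, y, z as a fraction of full scale, then the turn, a rotation vector about the tool's x, y, z as a fraction of full scale, then the opening, from -1 (shut) to 1 (fully open). A call has exactly 10 rows; each row is the pose to reach, as a shift and turn from the pose commanded when the call began, along the tool's axes at that moment, turning the shorter way round; what a row does not reach only later rows make up. Full scale, the value 1, is 400 mm for a shift and 2 pi rad for a turn. A row lasts 1/8 s, in which the tool goes at most 62.5 mm and 10.7 degrees, less where a joint would pass 70% of its speed; a pose out of reach is approached as far as the arm can. A call with a number of a shift or a turn outside -1 to 1 is refused whole. A call with a gripper value outside its range is refused whole. The fingers move at their own pace and stop on an object; "force" is the grip in N (left out, the last holds). Time passes only in rows, so rows that repeat a pose let the fingers close, or fill a call up. It gives the time, the measured TCP pose, the force, the opening and the grip force at its end, in the units of the state.
- sense(): the state, without advancing time (a new reading comes with each control period).
- viewer.snapshot(name): name is "scene" or "top" or "wrist"; returns the picture (384x512x3 uint8, red, green, blue); there is no depth.
- viewer.get_calibration(name): a dict with "fx", "fy", "cx", "cy" (pixels), "k1" (the pictures are not rectified: a ray, as slopes to the right and down, at radius r is drawn at 1 + k1 r^2 times it, then the intrinsics apply), "R" (3x3) and "t" (3): a world point X has camera coordinates R X + t. Camera axes: x right, y down, z forward; pixel columns grow to the right and rows downward; lengths in mm; the calibration is good to about 2 mm. A picture is of the moment at which its call begins: read the wrist's pose just before it. get_calibration takes no time and is no camera call; for the wrist camera it gives the pose at the moment of the call.
- order.hand_in(): hands the job in; it is judged then, once.
The state is a dict: "time": time; "joint_pos": joint angles; "qd": joint speeds; "joint_efforts": joint torques, N m; "tool_pos": TCP position; "tcp_rot": TCP orientation; "ft_force": force on the tool from outside, world axes, zero at the start; "wrist_torque": the same for the moment, N m; "finger_gap": finger opening in mm; "grip_force": force on a finger pad.
Only numpy, scipy, OpenCV 4.12 (cv2) and the standard library are available. Lean on these libraries where they do the work, as an engineer would, in place of code of your own. Each camera call takes 0.05 s, during which the arm holds its last target. There are 200 camera calls.

TASK

The aluminium heatsink has to be held for drilling: lay it lengthwise in the channel of the small blue bridge clamp, slide it under the bridge until its leading end is fully home against the end stop, and only then swing the red-knobbed cam lever up to the top of its lift, where the lever stands straight up. The lever springs back, so keep hold of it: finish with the lever held upright and the heatsink clamped. Leave the other things on the desk where they are.

Things in the scene. Friction and masses are not known exactly. Their poses are not given: they have to be found in the camera images.
- heatsink: bare aluminium finned heatsink, 36 (x) x 115 (y) x 27 (z) mm, 0.19 kg, lying loose on the desk fins up. Origin: centre of its underside; long axis y. Either end may lead. Grasp across the 36 mm. Near it stand a blue vice (up to x 0.48 m, y -0.12 to 0.01 m, z 0.15 m) and the foot of a slanting stand (x 0.61 to 0.67, y -0.21 to -0.15 m).
- clamp: blue bridge clamp screwed to the desk on a grey base plate, 124 (x) x 160 (y) x 12 mm. Origin: on the desk, under the middle of the channel, 70 mm from the plate's open end; x points away from the robot, y along the channel toward the end stop. A bridge crosses the channel from y = 28 to 68 mm: legs at x = +-46 mm, beam from z 50 to 64 mm, cheeks round the cam up to z 109 mm.
- channel_mouth (a point): middle of the channel floor near its open end: x 0, y -65, z 12 mm in the clamp's frame, same axes. The channel runs along y at x = 0 on the plate's top between two aluminium rails 8 mm high and 8 mm thick, 41 mm apart, straight from y = -30 to +77 mm, flaring wider from y = -30 to -67 mm.
- stop_face (a point): foot of the inner face of the dark steel end stop (22 mm high) beyond the bridge: x 0, y 77, z 12 mm in the clamp's frame, same axes. With the heatsink home its origin is 57.5 mm from here along -y.
- pad: black rubber-faced pad 30x30 mm under the bridge, at y = 48 mm in the clamp's frame; origin: centre of its underside, 3.5 mm above the seated heatsink when the lever is down. The cam moves it 7 mm down at most, so at the top of the lift its spring presses on the heatsink with about 14 N.
- lever_pivot (a point): pivot of the cam lever above the bridge: x 0, y 48, z 94 mm in the clamp's frame. The lever turns about the clamp's y axis, in the clamp's x-z plane. Keep clear of a thin lamp boom that slants overhead behind the clamp, from about x 0.66, y 0.15, z 0.34 m up to x 0.76, y -0.08, z 0.47 m.
- lever: the cam lever: steel rod (11 mm thick) with a red drum-shaped knob at its end, 30 mm in diameter and 26 mm wide between its flat sides; the drum's axis is parallel to the pivot (clamp's y). Origin: on the pivot axis; -x points along the rod to the knob.
- lever_knob (a point): centre of the red knob, 100 mm from lever_pivot.
- cam_angle (a joint): turn of the cam lever in rad, 0 to 1.9. At 0 the lever points to the clamp's -x side (toward the robot), 0.60 rad above level; growing values raise it. At 0.97 it stands straight up: highest lift; beyond that it leans away from the robot and the pad eases off again. A spring of 0.08 to 0.16 N m (about 1 to 2 N at the knob) plus the pad's push drives it back to 0 when let go.
- marker_1: bystander: blue marker pen, 138 mm long, lying left of the clamp; leave it alone. Origin: centre of its underside.
- capacitor_can: bystander: blue capacitor can, 35 mm across, 61 mm high, standing at the back; leave it alone. Origin: centre of its underside.
- transformer: bystander: small transformer, 81x54x44 mm, at the back; leave it alone. Origin: centre of its underside.
- tweezers: bystander: steel tweezers, 118 mm long, at the back left; leave it alone. Origin: centre of its underside.
- potentiometer: bystander: potentiometer with upright shaft, 37 mm high, at the back right; leave it alone. Origin: centre of its underside.

How it is judged (in metres and radians):
On the way:
1. the heatsink lies flat in the channel, its leading end home against the end stop (within 4.5 mm), with the lever still down (below 0.4 rad) (y of heatsink in the frame of stop_face above -0.062 m and x of heatsink in the frame of stop_face between -0.006 and 0.006 m and z of heatsink in the frame of stop_face below 0.004 m and angle between the y axis of heatsink and the y axis of clamp, either way round below 0.08 rad and angle between heatsink's own z axis and vertical below 0.08 rad and value of joint cam_angle below 0.4 rad), for 0.2 s.
At the end, for the whole second after the job is handed in: The fingers hold the lever still within 0.14 rad (8 degrees) of straight up, the pad presses the heatsink with over 5 N, and the heatsink lies flat in the channel within 4.5 mm of the end stop. No bystander has moved by more than 30 mm (y of heatsink in the frame of stop_face above -0.062 m and x of heatsink in the frame of stop_face between -0.006 and 0.006 m and z of heatsink in the frame of stop_face below 0.004 m and angle between the y axis of heatsink and the y axis of clamp, either way round below 0.08 rad and angle between heatsink's own z axis and vertical below 0.08 rad and value of joint cam_angle between 0.83 and 1.11 rad and velocity of joint cam_angle between -0.1 and 0.1 rad/s and contact force between pad and heatsink above 5 N and contact force between the fingers and lever above 0.5 N); the arm keeps its last pose, push and grip.
It fails at once if a bystander (marker, capacitor can, transformer, tweezers, potentiometer) is moved by more than 30 mm (distance of any of marker_1, capacitor_can, transformer, tweezers, potentiometer from where it was at the start of the episode above 0.03 m).
It also fails if it takes over 50 s, if anything falls off the work surface, if the arm or the gripper's body presses on something with over 40 N, if the wrist force passes 120 N, or if a joint passes its speed limit or range.

## Working session

There is one attempt and no reset: what is moved stays moved. The work goes in short steps, Python scripts to look and compute and a tool call to move; the robot and the scene stay as the last step left them, time stands still between calls to the robot, and variables do not carry over. Pictures are saved under pics/ and viewed, at most 10 in all, crops included, and the job is handed in when it is done.

Besides the shell and the picture viewer there is one more tool, called by a JSON object that holds its "api" and its "payload". carry_out: Moves the arm, as the interface text tells. Its arguments: {"type":"object","properties":{"increments":{"type":"array"},"force":{"type":"number"}},"required":["increments"]}

```bash
mkdir -p pics; ls
python3 - <<'E'
from bench import sense, viewer, order, r
import cv2,numpy as np
print(sense(), r.tcp_to_grasp)
for n in ("scene","top"):
    cv2.imwrite(f"pics/{n}0.png",viewer.snapshot(n)[:,:,::-1]); print(n,viewer.get_calibration(n))
E
```

```text
pics
{'time': 0.0, 'joint_pos': array([-7.78309422e+01,  7.51332189e+00,  8.53311705e+01, -8.49155655e-04,
        8.72598265e+01, -4.89691192e+00]), 'qd': array([-0.1463058 ,  0.09218901, -0.05215368, -0.00141078, -0.01991982,
        0.00701783]), 'joint_efforts': array([ 1.78580365e-03, -5.69396138e+01, -5.00544190e+01, -2.67007053e-04,
        1.49047875e-02, -2.49053608e-05]), 'tool_pos': array([ 175.94467945, -573.04718739,  230.24491038]), 'tcp_rot': array([-1.79895989e+02, -8.05997775e-03,  1.70660037e+01]), 'ft_force': array([-0.68439179, -0.14233024, -0.62536174]), 'wrist_torque': array([ 0.00170086,  0.02567904, -0.04448198]), 'grip_force': 0.0, 'finger_gap': 85.07005531419726} 18.700000000000003
scene {'fx': 449.9941790376821, 'fy': 449.9941790376821, 'cx': 262.2064143230658, 'cy': 190.6857430312182, 'k1': 0.0383452183745814, 'R': array([[ 0.88692342, -0.46191201, -0.00203471],
       [-0.36886852, -0.70560423, -0.60502784],
       [ 0.27803392,  0.5373639 , -0.79620172]]), 't': array([-496.34499039,  378.48757423,  957.53817344])}
top {'fx': 442.5695691417145, 'fy': 442.5695691417145, 'cx': 259.3788310205761, 'cy': 187.05503296192995, 'k1': -0.026853520429117136, 'R': array([[-0.0182369 , -0.99939802, -0.02951298],
       [-0.98472092,  0.02306624, -0.17260549],
       [ 0.17318234,  0.02591426, -0.98454879]]), 't': array([ 152.65523238,  640.96149416, 1194.12702598])}
```

View pics/scene0.png

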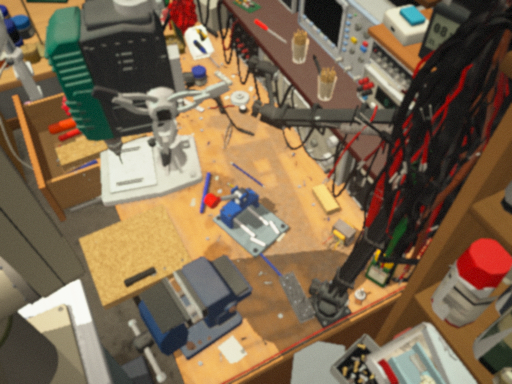

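View pics/top0.png

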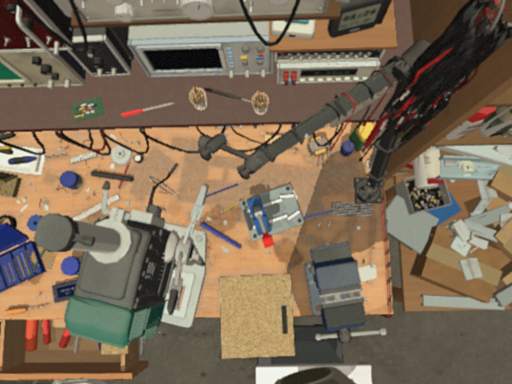

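The scene view shows the clamp at about (250,218), the knob at (211,200) and the heatsink near (297,296). In the top view they are at (272,212), (267,241) and (350,209). I'll enlarge both areas and cast rays.

```bash
cat > h.py <<'E'
import numpy as np,cv2
def ray(c,u,v):
    x,y=(u-c['cx'])/c['fx'],(v-c['cy'])/c['fy']
    p=np.array([x,y]); s=p.copy()
    for _ in range(10): s=p/(1+c['k1']*(s@s))
    R=np.array(c['R']); d=R.T@np.array([s[0],s[1],1]); return -R.T@np.array(c['t']),d/np.linalg.norm(d)
def plane(c,u,v,z):
    o,d=ray(c,u,v); return o+d*(z-o[2])/d[2]
def tri(obs):
    A=np.zeros((3,3));b=np.zeros(3);L=[]
    for c,u,v in obs:
        o,d=ray(c,u,v);P=np.eye(3)-np.outer(d,d);A+=P;b+=P@o;L.append((P,o))
    X=np.linalg.solve(A,b); return X,[round(float(np.linalg.norm(P@(X-o))),1) for P,o in L]
def proj(c,X):
    p=np.array(c['R'])@X+c['t'];s=p[:2]/p[2];s=s*(1+c['k1']*(s@s));return s*c['fx']+[c['cx'],c['cy']]
E
python3 - <<'E'
from h import *
from bench import viewer
c=viewer.get_calibration("top");s=viewer.get_calibration("scene")
for u,v in [(272,212),(350,209),(371,205),(330,213)]: print(plane(c,u,v,15).round())
for u,v in [(250,228),(297,296)]: print(plane(s,u,v,15).round())
print(tri([(c,267,241),(s,211,200)]))
a=cv2.imread('pics/top0.png')[170:260,235:395]; b=cv2.imread('pics/scene0.png')[175:330,190:350]
a=cv2.resize(a,None,fx=5,fy=5,interpolation=2)
b=cv2.resize(b,None,fx=3.75,fy=3.75,interpolation=2)
cv2.imwrite('pics/a.png',a);cv2.imwrite('pics/b.png',b)
E
```

```text
[577. 105.  15.]
[ 581. -120.   15.]
[ 591. -181.   15.]
[571. -62.  15.]
[571.  90.  15.]
[ 584. -126.   15.]
(array([488.06384168, 119.58839121, 152.64256292]), [1.2, 1.2])
```

View pics/a.png

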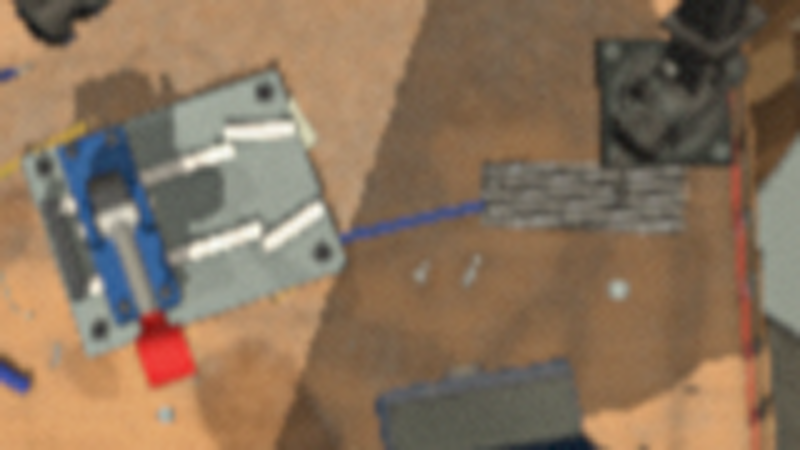

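View pics/b.png

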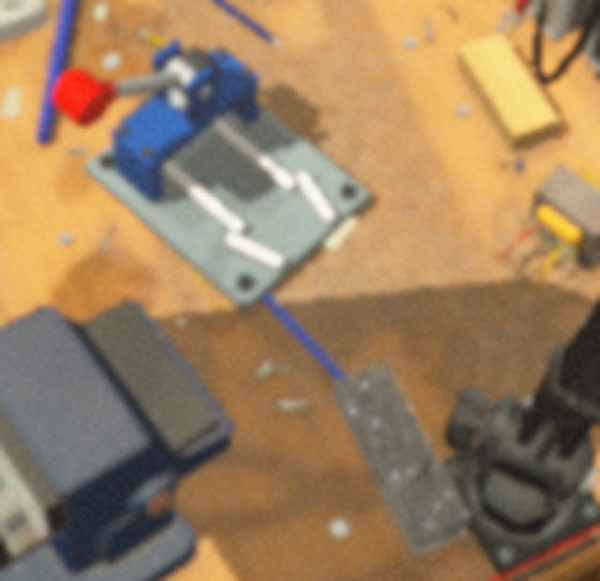

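The crops show the plate corners, the rails and the heatsink's top corners clearly. In the top crop the plate corners are at about (25,157), (275,67), (345,268) and (88,354). The heatsink spans (483,162) to (683,232).

Run:
```python
from h import *
from bench import viewer
c=viewer.get_calibration("top");s=viewer.get_calibration("scene")
T=lambda p:(c,p[0]/5+235,p[1]/5+170); S=lambda p:(s,p[0]/3.75+190,p[1]/3.75+175)
# plate: A far-left(stop,+x) B open,+x  C open,-x  D stop,-x
pt=[(27,157),(275,67),(344,268),(88,354)]
P=[plane(*T(p),12) for p in pt]; print("plate top",np.round(P,0).tolist())
print("edges",[round(float(np.linalg.norm(P[i]-P[(i+1)%4])),1) for i in range(4)])
ps=[None,(370,197),(246,303),(92,168)]
for a,b in zip(pt,ps):
    if b: print("tri",[x for x in tri([T(a),S(b)])])
y=(P[0]+P[3]-P[1]-P[2]);print("yaw y-axis",np.degrees(np.arctan2(-y[0],y[1])))
y=y/np.linalg.norm(y); o=(P[1]+P[2])/2+70*y; print("clamp org",o.round(1))
ht=[(483,163),(685,166),(683,233),(481,229)]; hs=[(385,365),(468,530),(420,552),(340,378)]
for a,b in zip(ht,hs): print("hs",plane(*T(a),27).round(),plane(*S(b),27).round(),tri([T(a),S(b)]))
print("knob",tri([T((167,352)),S((85,97))]))
```

```text
plate top [[611.0, 197.0, 12.0], [661.0, 50.0, 12.0], [542.0, 14.0, 12.0], [496.0, 163.0, 12.0]]
edges [154.6, 124.2, 155.7, 120.1]
tri [array([662.42114703,  50.0601639 ,   5.66936413]), [0.4, 0.4]]
tri [array([545.01323792,  13.43855216,  11.86969666]), [3.0, 3.0]]
tri [array([499.46676564, 162.43047111,   4.12072091]), [3.5, 3.5]]
yaw y-axis 18.107101506513803
clamp org [579.7  98.9  12. ]
hs [599. -66.  27.] [602. -74.  27.] (array([603.26520627, -68.84750534,  14.70232362]), [2.4, 2.4])
hs [ 595. -182.   27.] [ 592. -190.   27.] (array([ 596.74508165, -185.30935641,   11.22414106]), [0.3, 0.3])
hs [ 556. -178.   27.] [ 560. -188.   27.] (array([ 561.05620153, -182.86084139,   11.06900315]), [3.1, 3.1])
hs [561. -64.  27.] [572. -69.  27.] (array([567.6821333 , -65.98247834,  22.46020643]), [6.1, 6.1])
knob (array([490.03201429, 115.86314502, 152.33807906]), [1.7, 1.7])
```

```bash
cat >> h.py <<'E'
from scipy.spatial.transform import Rotation as Ro
def Rm(rpy): return Ro.from_euler('xyz',rpy,degrees=True)
def inc(p0,e0,p1,e1):
    R0=Rm(e0); d=R0.inv().apply(np.array(p1,float)-p0)/400; w=(R0.inv()*Rm(e1)).as_rotvec()/(2*np.pi)
    return np.round(np.r_[d,w],4).tolist()
E
python3 -c "
from h import *
print(inc([176.071,-573.589,231.292],[180,0,17.06],[560,-110,250],[180,0,90]))"
```

```text
[1.2576, -0.8264, -0.0468, 0.0, 0.0, -0.2026]
```

{"api": "carry_out", "payload": {"increments": [0.09, -0.06, -0.0468, 0, 0, -0.015, 1, 0.18, -0.12, -0.0468, 0, 0, -0.03, 1, 0.27, -0.18, -0.0468, 0, 0, -0.045, 1, 0.36, -0.24, -0.0468, 0, 0, -0.06, 1, 0.46, -0.3, -0.0468, 0, 0, -0.075, 1, 0.56, -0.36, -0.0468, 0, 0, -0.09, 1, 0.66, -0.43, -0.0468, 0, 0, -0.11, 1, 0.76, -0.5, -0.0468, 0, 0, -0.13, 1, 0.86, -0.57, -0.0468, 0, 0, -0.15, 1, 0.96, -0.63, -0.0468, 0, 0, -0.17, 1]}}

```text
time: 1.35
tool_pos: [469.8, -218.4, 249.7]
tcp_rot: [-180.0, -0.0, 78.5]
ft_force: [-0.0, -0.8, -0.9]
finger_gap: 85.6
grip_force: 0.0
```

```bash
python3 -c "
from h import *
p=np.array([176.071,-573.589,231.292])+Rm([180,0,17.06]).apply(np.array([.96,-.63,-.0468])*400); e=[180,0,17.06+.17*360]
print(p,e,inc(p,e,[560,-110,250],[180,0,90]))
from bench import sense; s=sense(); print(s['tool_pos'],s['tcp_rot'],s['time'])"
```

```text
[ 469.2442633  -220.02226275  250.012     ] [180, 0, 78.26] [0.3155, 0.1662, 0.0, 0.0, 0.0, -0.0326]
[ 469.82513225 -218.43717755  249.71831996] [-1.79977049e+02 -6.44039772e-03  7.85068300e+01] 1.35
```

{"api": "carry_out", "payload": {"increments": [0.063, 0.033, 0, 0, 0, -0.0065, 1, 0.126, 0.066, 0, 0, 0, -0.013, 1, 0.19, 0.1, 0, 0, 0, -0.02, 1, 0.25, 0.133, 0, 0, 0, -0.026, 1, 0.29, 0.155, 0, 0, 0, -0.03, 1, 0.315, 0.166, 0, 0, 0, -0.0326, 1, 0.315, 0.166, 0, 0, 0, -0.0326, 1, 0.315, 0.166, 0, 0, 0, -0.0326, 1, 0.315, 0.166, 0, 0, 0, -0.0326, 1, 0.315, 0.166, 0, 0, 0, -0.0326, 1]}}

```text
time: 2.6
tool_pos: [559.7, -110.6, 250.1]
tcp_rot: [180.0, 0.0, 90.0]
ft_force: [0.4, -0.3, 0.7]
finger_gap: 85.3
grip_force: 0.0
```

Run:
```python
from h import *
from bench import sense,viewer
import json
c=viewer.get_calibration("wrist");s=sense();im=viewer.snapshot("wrist")[:,:,::-1]
print(s['tool_pos'],s['tcp_rot'],c['R'].round(3).tolist(),(-c['R'].T@c['t']).round(),c['fx'])
import pickle;pickle.dump(c,open('w1.pkl','wb'))
cv2.imwrite('pics/w1.png',im)
```

```text
[ 559.68824546 -110.6055015   250.10879035] [1.79991463e+02 2.39150365e-03 8.99507602e+01] [[1.0, -0.0, 0.001], [-0.001, -0.96, 0.279], [0.001, -0.279, -0.96]] [560. -39. 392.] 334.50157793107707
```

View pics/w1.png

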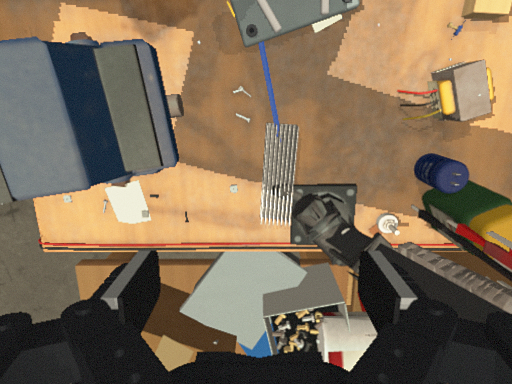

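The wrist view shows the heatsink's fins with corners near (266,124), (299,125), (293,222) and (260,223). The stand foot starts at column 291, rows 185 and below. The clamp's open end is at the top, around (250,45) to (355,5).

Run:
```python
from h import *
import pickle
from bench import viewer
w=pickle.load(open('w1.pkl','rb'));t=viewer.get_calibration("top")
q=[(266,124),(299,125),(293,222),(260,223)]
P=np.array([plane(w,*p,27) for p in q]);print(P.round(1).tolist(),P.mean(0).round(1))
print([np.linalg.norm(P[i]-P[(i+1)%4]).round(1) for i in range(4)])
ht=[(481,229),(483,163),(685,166),(683,233)]
for a,b in zip(ht,q): print(tri([(t,a[0]/5+235,a[1]/5+170),(w,*b)]))
# foot corners
print([plane(w,*p,10).round().tolist() for p in [(291,185),(354,184),(292,243)]])
e1=[plane(w,*p,12).round(1).tolist() for p in [(244,46),(360,5)]];print(e1)
```

```text
[[568.5, -66.3, 27.0], [603.8, -67.4, 27.0], [600.5, -178.0, 27.0], [562.2, -179.3, 27.0]] [ 583.7 -122.7   27. ]
[np.float64(35.3), np.float64(110.7), np.float64(38.4), np.float64(113.2)]
(array([569.49239192, -72.38061373, -44.54208112]), [1.0, 1.0])
(array([605.76258141, -70.44471879,  -6.00759041]), [2.0, 2.0])
(array([ 601.52220616, -189.36563006,   -4.14604218]), [2.5, 2.5])
(array([ 560.03528112, -182.71336762,   13.95736769]), [2.6, 2.6])
[[599.0, -138.0, 10.0], [673.0, -137.0, 10.0], [602.0, -212.0, 10.0]]
[[545.4, 12.1, 12.0], [662.6, 49.2, 12.0]]
```

{"api": "carry_out", "payload": {"increments": [0.0075, 0.061, 0.05, 0, 0, 0.0067, 1, 0.0075, 0.061, 0.12, 0, 0, 0.0067, 1, 0.0075, 0.061, 0.2, 0, 0, 0.0067, 1, 0.0075, 0.061, 0.27, 0, 0, 0.0067, 1, 0.0075, 0.061, 0.33, 0, 0, 0.0067, 1, 0.0075, 0.061, 0.375, 0, 0, 0.0067, 1, 0.0075, 0.061, 0.375, 0, 0, 0.0067, 1, 0.0075, 0.061, 0.375, 0, 0, 0.0067, 1, 0.0075, 0.061, 0.375, 0, 0, 0.0067, 1, 0.0075, 0.061, 0.375, 0, 0, 0.0067, 1]}}

```text
time: 3.9
tool_pos: [584.9, -107.3, 101.1]
tcp_rot: [179.9, 0.0, 87.6]
ft_force: [0.2, -0.4, 0.7]
finger_gap: 85.3
grip_force: 0.0
```

Run:
```python
from h import *
from bench import sense,viewer
c=viewer.get_calibration("wrist");s=sense();im=viewer.snapshot("wrist")[:,:,::-1]
print(s['tool_pos'],s['tcp_rot'])
import pickle;pickle.dump(c,open('w2.pkl','wb'))
for z in (27,):
  for x,y in [(566,-65),(602,-67),(598,-180),(562,-180)]: print(proj(c,np.array([x,y,z])).round())
cv2.imwrite('pics/w2.png',im)
```

```text
[ 584.91236787 -107.30834349  101.05365912] [1.79907557e+02 2.01354857e-02 8.75876232e+01]
[225. 146.]
[281. 147.]
[279. 300.]
[231. 302.]
```

View pics/w2.png

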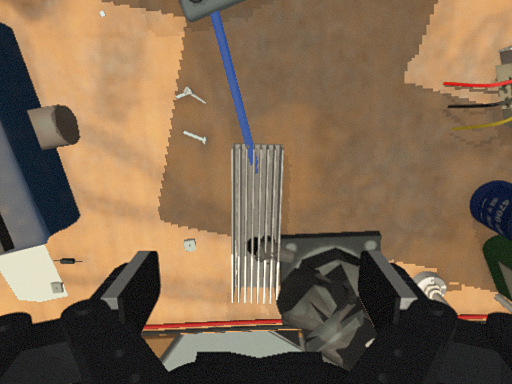

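The closer view shows the heatsink's top corners at about (232,145), (283,146), (280,301) and (231,302). It lies between the open fingers, and the stand foot begins at (281,235).

Run:
```python
from h import *
import pickle
w1,w=[pickle.load(open(f'w{i}.pkl','rb')) for i in (1,2)]
q1=[(266,124),(299,125),(293,222),(260,223)];q=[(232,145),(283,146),(280,301),(231,302)]
P=np.array([plane(w,*p,27) for p in q]);print(P.round(1).tolist(),P.mean(0).round(1))
for a,b in zip(q1,q): print(tri([(w1,*a),(w,*b)]))
print([plane(w,*p,10).round().tolist() for p in [(281,235),(379,232)]])
```

```text
[[570.4, -64.5, 27.0], [603.2, -66.6, 27.0], [598.5, -180.8, 27.0], [562.3, -180.1, 27.0]] [ 583.6 -123.    27. ]
(array([568.81930841, -67.55646604,   6.04947721]), [0.3, 0.3])
(array([603.81678302, -67.32785068,  23.63407714]), [0.5, 0.5])
(array([ 598.64938304, -173.68441379,   37.95194125]), [0.7, 0.7])
(array([ 562.35808095, -178.58807417,   29.0388562 ]), [0.2, 0.2])
[[601.0, -136.0, 10.0], [675.0, -136.0, 10.0]]
```

{"api": "carry_out", "payload": {"increments": [0, 0, 0.08, 0, 0, 0.0015, 1, 0, 0, 0.16, 0, 0, 0.0015, 1, 0, 0, 0.21, 0, 0, 0.0015, 1, 0, 0, 0.225, 0, 0, 0.0015, 1, 0, 0, 0.225, 0, 0, 0.0015, 1, 0, 0, 0.225, 0, 0, 0.0015, -0.4, 0, 0, 0.225, 0, 0, 0.0015, -0.4, 0, 0, 0.225, 0, 0, 0.0015, -0.4, 0, 0, 0.225, 0, 0, 0.0015, -0.4, 0, 0, 0.225, 0, 0, 0.0015, -0.4], "force": 60}}

```text
time: 5.2
tool_pos: [584.8, -107.3, 11.1]
tcp_rot: [179.9, 0.0, 87.0]
ft_force: [-3.2, 0.2, 5.8]
finger_gap: 33.1
grip_force: 61.6
```

```bash
python3 -c "
from h import *
print(inc([584.8,-107.3,11.1],[180,0,87],[612,0,110],[180,0,108]))"
```

```text
[0.2714, 0.0539, -0.2472, 0.0, 0.0, -0.0583]
```

{"api": "carry_out", "payload": {"increments": [0, 0, -0.04, 0, 0, 0, -0.4, 0, 0, -0.12, 0, 0, 0, -0.4, 0.03, 0.01, -0.2, 0, 0, -0.01, -0.4, 0.1, 0.02, -0.247, 0, 0, -0.02, -0.4, 0.17, 0.035, -0.247, 0, 0, -0.035, -0.4, 0.23, 0.045, -0.247, 0, 0, -0.05, -0.4, 0.271, 0.054, -0.247, 0, 0, -0.0583, -0.4, 0.271, 0.054, -0.247, 0, 0, -0.0583, -0.4, 0.271, 0.054, -0.247, 0, 0, -0.0583, -0.4, 0.271, 0.054, -0.247, 0, 0, -0.0583, -0.4]}}

```text
time: 6.45
tool_pos: [611.2, -0.9, 108.7]
tcp_rot: [-180.0, 0.0, 107.9]
ft_force: [0.4, -0.1, -2.2]
finger_gap: 33.3
grip_force: 60.7
```

Run:
```python
from h import *
from bench import sense,viewer
c=viewer.get_calibration("wrist");s=sense();im=viewer.snapshot("wrist")[:,:,::-1]
print(s['tool_pos'],s['tcp_rot'],s['wrist_torque'])
import pickle;pickle.dump(c,open('w3.pkl','wb'))
cv2.imwrite('pics/w3.png',cv2.resize(im,(800,600),interpolation=2))
```

```text
[611.24099911  -0.88132301 108.73537005] [-1.79980382e+02  5.18836637e-03  1.07940215e+02] [ 0.00193838 -0.00612097 -0.06470906]
```

View pics/w3.png

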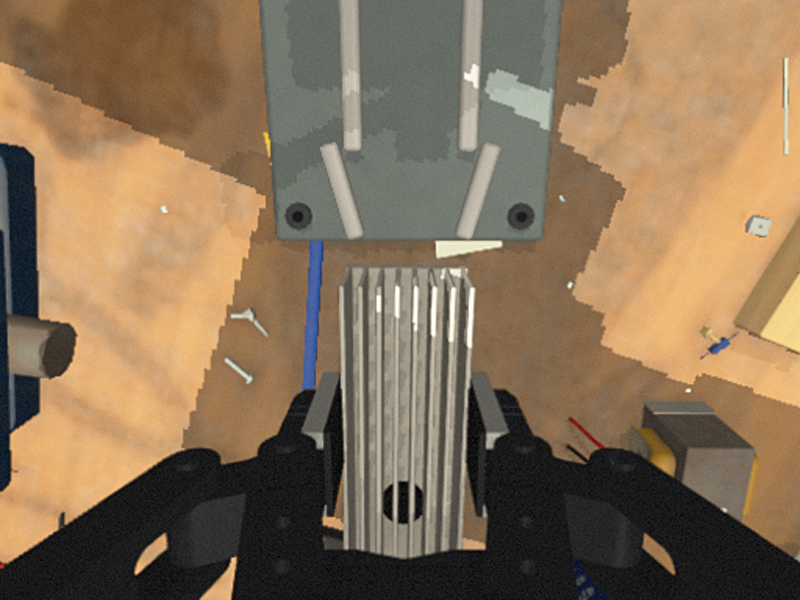

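The heatsink is held straight. Its fin tops start at about row 288 (columns 340 to 474) and the base front edge is at row 268. The straight rails end at row 150, with tops at columns 343–361 and 460–478. The entry pieces narrow toward the mouth, so I'll lower it from above with its leading end already between the straight rails.

Run:
```python
from h import *
import pickle
w=pickle.load(open('w3.pkl','rb'))
pl=lambda p,z: plane(w,p[0]*.64,p[1]*.64,z).round(1)
print("plate corners",pl((279,238),12),pl((543,238),12))
L=[pl(p,20) for p in [(339,0),(358,0),(463,0),(482,0),(343,148),(361,148),(460,148),(478,148)]]
for l in L: print(l)
far=(L[1]+L[2])/2; near=(L[5]+L[6])/2; d=far-near; print("mid",far,near,"yaw",np.degrees(np.arctan2(-d[0],d[1])), "gap",np.linalg.norm(L[1]-L[2]),np.linalg.norm(L[5]-L[6]))
print("edges yaw",[np.degrees(np.arctan2(-(a-b)[0],(a-b)[1])).round(2) for a,b in [(pl((261,0),12),pl((279,238),12)),(pl((563,0),12),pl((543,238),12))]])
print("hs front top",pl((340,288),124.6),pl((474,288),124.6)," base",pl((347,268),97.6),pl((467,268),97.6))
print("hs rear",pl((345,545),124.6),pl((463,545),124.6))
```

```text
plate corners [547.3  13.6  12. ] [662.2  50.8  12. ]
[548.6 113.   20. ]
[555.6 115.3  20. ]
[594.6 127.9  20. ]
[601.6 130.2  20. ]
[565.1  60.7  20. ]
[572.4  63.1  20. ]
[612.1  76.   20. ]
[619.3  78.3  20. ]
mid [575.1 121.6  20. ] [592.25  69.55  20.  ] yaw 18.236579923039944 gap 40.98487525905136 41.74326292948364
edges yaw [np.float64(18.15), np.float64(17.66)]
hs front top [584.9  31.3 124.6] [616.6  41.6 124.6]  base [584.1  30.3  97.6] [618.2  41.3  97.6]
hs rear [607.4 -41.6 124.6] [639.8 -31.1 124.6]
```

{"api": "carry_out", "payload": {"increments": [0.04, 0.0068, 0, 0, 0, -0.0014, -0.4, 0.09, 0.0068, 0, 0, 0, -0.0014, -0.4, 0.14, 0.0068, 0.01, 0, 0, -0.0014, -0.4, 0.18, 0.0068, 0.04, 0, 0, -0.0014, -0.4, 0.2, 0.0068, 0.08, 0, 0, -0.0014, -0.4, 0.208, 0.0068, 0.11, 0, 0, -0.0014, -0.4, 0.208, 0.0068, 0.13, 0, 0, -0.0014, -0.4, 0.208, 0.0068, 0.14, 0, 0, -0.0014, -0.4, 0.208, 0.0068, 0.14, 0, 0, -0.0014, -0.4, 0.208, 0.0068, 0.14, 0, 0, -0.0014, -0.4]}}

```text
time: 7.75
tool_pos: [588.8, 79.7, 53.4]
tcp_rot: [179.9, 0.0, 108.5]
ft_force: [-0.3, 0.6, -1.7]
finger_gap: 33.6
grip_force: 60.7
```

Run:
```python
from h import *
from bench import sense,viewer
c=viewer.get_calibration("wrist");s=sense();im=viewer.snapshot("wrist")[:,:,::-1]
print(s['tool_pos'],s['tcp_rot'],s['ft_force'])
import pickle;pickle.dump(c,open('w4.pkl','wb'))
cv2.imwrite('pics/w4.png',cv2.resize(im,(800,600),interpolation=2))
```

```text
[588.80450329  79.68909072  53.37208875] [1.79946703e+02 1.41623690e-02 1.08513813e+02] [-0.27784638  0.55262314 -1.73785888]
```

View pics/w4.png

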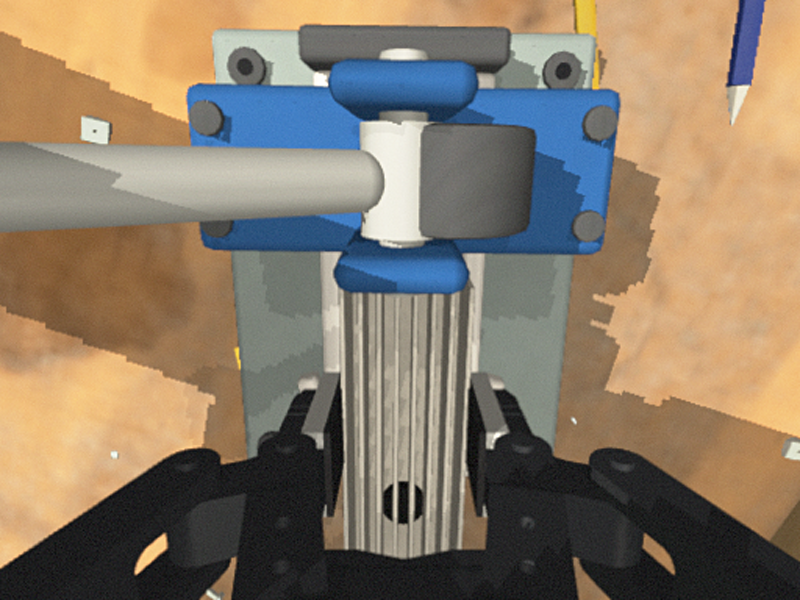

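The view shows the heatsink between the rails, just in front of the bridge. At row 300 the rails' outer edges are at about 324 and 484, and the heatsink's edges at 341 and 470.

Run:
```python
from h import *
import pickle
w=pickle.load(open('w4.pkl','rb'))
o=np.array([583,98.4]);a=np.radians(18);X=np.array([np.cos(a),np.sin(a)]);Y=np.array([-np.sin(a),np.cos(a)])
pl=lambda p,z: (lambda q:np.round([q@X,q@Y],1))(plane(w,p[0]*.64,p[1]*.64,z)[:2]-o)
print("tcp",[(np.array([588.8,79.7])-o)@X,(np.array([588.8,79.7])-o)@Y])
for r,l,rr in [(300,324,484),(370,325,481)]: print("rails",pl((l,r),20),pl((rr,r),20))
for r,l,rr in [(300,341,470),(540,345,463)]: print("hs",pl((l,r),69),pl((rr,r),69))
print("bridge bolts", [pl(p,64) for p in [(207,117),(600,122),(216,226),(588,226)]])
print("stop", pl((300,70),34),pl((510,70),34), "plate far corners",pl((213,30),12),pl((594,36),12))
im=cv2.cvtColor(cv2.imread('pics/w4.png'),cv2.COLOR_BGR2GRAY)
for r in (305,350): print(r,im[r,310:350:2].tolist(),im[r,460:500:2].tolist())
```

```text
tcp [np.float64(-0.26249000029966973), np.float64(-19.577055422094055)]
rails [-27.4   2. ] [28.3  2.5]
rails [-27.9 -24.4] [ 28.5 -23.9]
hs [-15.6  15.8] [16.8 16.1]
hs [-16.1 -55.8] [ 17.8 -55.6]
bridge bolts [array([-46.5,  58.9]), array([46.1, 58.6]), array([-46.8,  33.3]), array([46. , 34.2])]
stop [-29.6  73.4] [29.7 73.9] plate far corners [-60.2  87.3] [59.5 86.8]
305 [118, 120, 117, 117, 113, 108, 148, 165, 182, 181, 199, 200, 192, 201, 185, 181, 203, 114, 86, 91] [89, 80, 86, 86, 104, 192, 193, 180, 202, 193, 177, 123, 115, 121, 119, 121, 119, 121, 125, 122]
350 [114, 112, 114, 113, 115, 114, 109, 155, 171, 182, 187, 189, 191, 197, 198, 166, 207, 173, 92, 86] [84, 86, 83, 114, 197, 194, 215, 222, 213, 184, 141, 130, 132, 136, 135, 139, 138, 136, 139, 137]
```

{"api": "carry_out", "payload": {"increments": [0, 0, 0.02, 0, 0, 0.001, -0.4, 0, 0, 0.04, 0, 0, 0.001, -0.4, 0, 0, 0.06, 0, 0, 0.001, -0.4, 0, 0, 0.07, 0, 0, 0.001, -0.4, 0, 0, 0.075, 0, 0, 0.001, -0.4, 0, 0, 0.075, 0, 0, 0.001, -0.4, 0, 0, 0.075, 0, 0, 0.001, -0.4, 0, 0, 0.075, 0, 0, 0.001, -0.4, 0, 0, 0.075, 0, 0, 0.001, -0.4, 0, 0, 0.075, 0, 0, 0.001, -0.4]}}

```text
time: 9.05
tool_pos: [588.4, 80.0, 23.1]
tcp_rot: [180.0, 0.0, 108.2]
ft_force: [-4.7, -0.3, 5.5]
finger_gap: 33.3
grip_force: 61.6
```

{"api": "carry_out", "payload": {"increments": [0, 0, 0, 0, 0, 0, 0.2, 0, 0, 0, 0, 0, 0, 1, 0, 0, 0, 0, 0, 0, 1, 0, 0, -0.005, 0, 0, 0, 1, -0.05, 0, -0.005, 0, 0, 0, 1, -0.12, 0, -0.005, 0, 0, 0, 1, -0.19, 0, -0.005, 0, 0, 0, 1, -0.24, 0, -0.005, 0, 0, 0, 1, -0.26, 0, -0.005, 0, 0, 0, 1, -0.26, 0, -0.005, 0, 0, 0, 1]}}

```text
time: 10.3
tool_pos: [620.7, -19.3, 24.7]
tcp_rot: [-180.0, -0.0, 108.1]
ft_force: [0.0, -0.3, -0.3]
finger_gap: 85.4
grip_force: 0.0
```

Run:
```python
from h import *
from bench import sense,viewer
c=viewer.get_calibration("wrist");s=sense();im=viewer.snapshot("wrist")[:,:,::-1]
print(s['tool_pos'],s['tcp_rot'],s['finger_gap'])
import pickle;pickle.dump(c,open('w5.pkl','wb'))
cv2.imwrite('pics/w5.png',cv2.resize(im,(800,600),interpolation=2))
```

```text
[620.7175603  -19.251856    24.71363382] [-1.79993402e+02 -1.27217722e-02  1.08129524e+02] 85.37646181266933
```

View pics/w5.png

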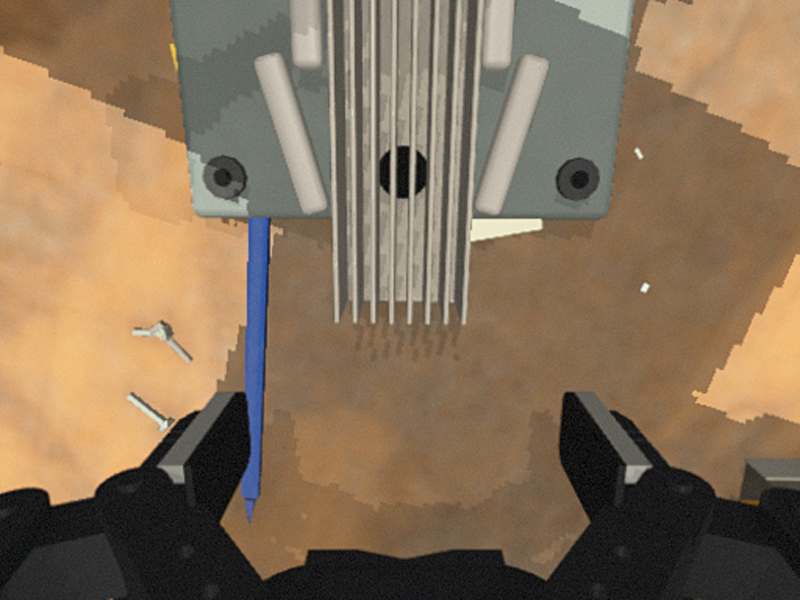

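The heatsink lies straight in the channel. Its trailing end is at row 322 (columns 335–465), about 28 mm ahead of the fingers. I'll close behind it and push.

{"api": "carry_out", "payload": {"increments": [0, 0, 0, 0, 0, 0, -1, 0, 0, 0, 0, 0, 0, -1, 0, 0, 0, 0, 0, 0, -1, 0, 0, 0, 0, 0, 0, -1, 0.03, 0, 0, 0, 0, 0, -1, 0.06, 0, 0, 0, 0, 0, -1, 0.085, 0, 0, 0, 0, 0, -1, 0.11, 0, 0, 0, 0, 0, -1, 0.135, 0, 0, 0, 0, 0, -1, 0.16, 0, 0, 0, 0, 0, -1], "force": 30}}

```text
time: 11.6
tool_pos: [600.5, 42.6, 24.8]
tcp_rot: [-180.0, 0.0, 108.2]
ft_force: [0.7, -1.6, 0.0]
finger_gap: 0.3
grip_force: 0.7
```

{"api": "carry_out", "payload": {"increments": [0.005, 0, 0, 0, 0, 0, -1, 0.01, 0, 0, 0, 0, 0, -1, 0.015, 0, 0, 0, 0, 0, -1, 0.018, 0, 0, 0, 0, 0, -1, 0.021, 0, 0, 0, 0, 0, -1, 0.024, 0, 0, 0, 0, 0, -1, 0.026, 0, 0, 0, 0, 0, -1, 0.028, 0, 0, 0, 0, 0, -1, 0.028, 0, 0, 0, 0, 0, -1, 0.028, 0, 0, 0, 0, 0, -1]}}

```text
time: 12.85
tool_pos: [598.1, 50.3, 25.3]
tcp_rot: [180.0, 0.2, 108.1]
ft_force: [3.3, -11.1, -0.4]
finger_gap: -0.3
grip_force: 5.9
```

```bash
cat >> h.py <<'E'
O=np.array([583,98.4,0]);_a=np.radians(18);CX=np.array([np.cos(_a),np.sin(_a),0]);CY=np.array([-np.sin(_a),np.cos(_a),0])
def W(x,y,z): return O+x*CX+y*CY+[0,0,z]
E
python3 -c "
from h import *
p0,e0=[598.1,50.3,25.3],[180,0,108]
t=W(-60,-55,220); print(t,inc(p0,e0,t,e0))
q=W(-112,48,222);print(q,inc(t,e0,q,[180,-25,18]), inc(p0,e0,q,[180,-25,18]))"
```

```text
[542.93254371  27.55087194 220.        ] [-0.0115, -0.1487, -0.4868, 0.0, 0.0, 0.0]
[461.64885444 109.44080941 222.        ] [0.2575, -0.13, -0.005, -0.0545, 0.0545, 0.2457] [0.246, -0.2787, -0.4918, -0.0545, 0.0545, 0.2457]
```

{"api": "carry_out", "payload": {"increments": [-0.02, 0, 0, 0, 0, 0, -1, -0.04, 0, -0.02, 0, 0, 0, -1, -0.04, 0, -0.1, 0, 0, 0, -1, -0.04, 0, -0.2, 0, 0, 0, -1, -0.03, 0, -0.3, 0, 0, 0, 0, -0.02, -0.03, -0.38, 0, 0, 0, 1, -0.012, -0.07, -0.45, 0, 0, 0, 1, -0.012, -0.11, -0.487, 0, 0, 0, 1, -0.012, -0.149, -0.487, 0, 0, 0, 1, -0.012, -0.149, -0.487, 0, 0, 0, 1]}}

```text
time: 14.1
tool_pos: [541.9, 29.3, 220.5]
tcp_rot: [179.9, 0.0, 108.2]
ft_force: [0.7, 0.6, -0.2]
finger_gap: 85.2
grip_force: 0.0
```

Run:
```python
from h import *
from bench import sense,viewer
c=viewer.get_calibration("wrist");s=sense();im=viewer.snapshot("wrist")[:,:,::-1]
print(s['tool_pos'],s['tcp_rot'],s['joint_pos'].round(1))
cv2.imwrite('pics/w6.png',im)
# brightness along the heatsink's centreline (z=39), across the expected end at clamp y=-38
im2=cv2.GaussianBlur(cv2.cvtColor(im,cv2.COLOR_BGR2GRAY),(3,3),0)
for x in (-9,-4,0,5,10):
    print(x,[int(im2[tuple(proj(c,W(x,y,39)).round().astype(int)[::-1])]) for y in range(-60,0,3)])
print(proj(c,W(0,-38,39)),proj(c,W(-18,0,39)))
p0,e0=s['tool_pos'],[180,0,108]
print(inc(p0,e0,W(-112,48,222),[180,-25,18]))
```

```text
[541.91509019  29.29516842 220.52702685] [1.79932664e+02 3.62995376e-03 1.08160625e+02] [ -2.3  -1.2  95.4   0.   85.8 -20.5]
-9 [187, 185, 185, 186, 185, 183, 150, 136, 150, 150, 207, 197, 169, 165, 157, 142, 203, 125, 119, 105]
-4 [189, 188, 188, 190, 184, 183, 141, 146, 148, 206, 210, 207, 187, 173, 170, 203, 200, 126, 114, 111]
0 [191, 188, 189, 189, 185, 180, 138, 125, 163, 170, 146, 150, 147, 135, 180, 157, 131, 96, 97, 117]
5 [190, 189, 187, 188, 186, 179, 126, 162, 193, 177, 168, 138, 149, 205, 192, 158, 155, 96, 126, 121]
10 [185, 188, 190, 184, 182, 188, 123, 166, 207, 195, 175, 153, 210, 208, 199, 176, 209, 201, 196, 195]
[319.46524896 157.76404899] [302.58313009 117.69755085]
[0.2526, -0.1289, -0.0037, -0.0545, 0.0545, 0.2457]
```

View pics/w6.png

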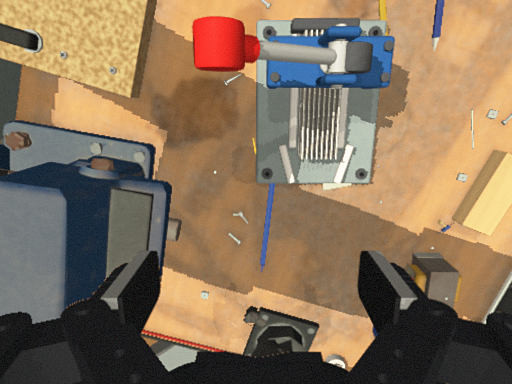

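The last view shows the heatsink under the bridge with its fins ending near row 160, plate open-edge corners at (257,183) and (377,183), the stop at row 23, and the red knob centred at (219,44).

Run:
```python
from h import *
from bench import sense,viewer
c=viewer.get_calibration("wrist");im=cv2.imread('pics/w6.png')
C=lambda q:np.round([(q-O)@CX,(q-O)@CY,q[2]],1)
for p in [(257,184),(377,184),(257,21),(386,20)]: print("plate",C(plane(c,*p,12)))
for p in [(300,159),(338,161)]: print("hs end",C(plane(c,*p,39)))
b,g,r=[im[:,:,i].astype(int) for i in range(3)]
m=((r>120)&(g<70)&(b<70)).astype(np.uint8); n,l,st,ce=cv2.connectedComponentsWithStats(m); k=1+st[1:,4].argmax();print(st[k],ce[k])
print("expected knob",proj(c,W(-82.5,48,150.5)))
t=viewer.get_calibration("top");s=viewer.get_calibration("scene")
print([C(tri(o)[0]) for o in [[(c,*ce[k]),(t,268.4,240.4)],[(c,*ce[k]),(s,212.7,200.9)]]])
g=cv2.cvtColor(im,cv2.COLOR_BGR2GRAY)
for x in range(300,340,6): print(x,g[148:176,x].tolist())
```

```text
plate [-60.6 -71.3  12. ]
plate [ 68.6 -70.9  12. ]
plate [-60.8  86.8  12. ]
plate [60.  87.4 12. ]
hs end [-18.6 -39.1  39. ]
hs end [ 18.5 -41.   39. ]
[ 193   17   67   55 2967] [222.37613751  44.03741153]
expected knob [218.78303694  43.22427114]
[array([-82.6,  47.5, 141.6]), array([-80.2,  47.4, 148.3])]
300 [143, 145, 141, 142, 143, 154, 164, 159, 160, 146, 125, 110, 105, 117, 126, 122, 128, 158, 171, 168, 166, 180, 186, 184, 185, 187, 183, 183]
306 [206, 214, 225, 225, 234, 231, 238, 253, 255, 255, 255, 212, 171, 180, 188, 187, 184, 184, 186, 182, 189, 186, 189, 187, 187, 182, 188, 182]
312 [216, 204, 192, 193, 186, 183, 183, 185, 189, 193, 195, 148, 113, 103, 113, 154, 175, 179, 182, 178, 173, 174, 184, 188, 190, 183, 188, 188]
318 [87, 85, 83, 82, 84, 90, 77, 75, 87, 104, 110, 115, 115, 113, 120, 155, 171, 174, 172, 181, 184, 189, 188, 190, 186, 193, 188, 186]
324 [64, 70, 104, 121, 116, 119, 93, 91, 116, 139, 137, 123, 117, 119, 124, 160, 173, 185, 189, 186, 189, 190, 190, 187, 192, 192, 190, 186]
330 [158, 166, 174, 192, 207, 217, 228, 228, 249, 254, 255, 194, 122, 104, 112, 170, 193, 189, 181, 175, 177, 177, 174, 181, 191, 193, 191, 189]
336 [225, 217, 221, 222, 214, 207, 207, 207, 210, 206, 210, 163, 125, 127, 123, 172, 193, 192, 192, 187, 182, 171, 179, 185, 194, 223, 238, 247]
```

The heatsink is home: its trailing end is at about -38 mm once corrected against the plate edge. The knob is where the geometry says it should be, so I'll go to the pre-grasp pose.

{"api": "carry_out", "payload": {"increments": [0.025, -0.02, -0.004, -0.005, 0.005, 0.024, 1, 0.05, -0.04, -0.004, -0.01, 0.01, 0.048, 1, 0.075, -0.06, -0.004, -0.016, 0.016, 0.072, 1, 0.1, -0.08, -0.004, -0.022, 0.022, 0.097, 1, 0.125, -0.1, -0.004, -0.027, 0.027, 0.122, 1, 0.15, -0.115, -0.004, -0.033, 0.033, 0.147, 1, 0.18, -0.129, -0.004, -0.038, 0.038, 0.172, 1, 0.21, -0.129, -0.004, -0.044, 0.044, 0.197, 1, 0.235, -0.129, -0.004, -0.05, 0.05, 0.222, 1, 0.2526, -0.129, -0.004, -0.0545, 0.0545, 0.2457, 1]}}

```text
time: 15.4
tool_pos: [461.6, 109.7, 221.3]
tcp_rot: [-179.9, -25.1, 17.8]
ft_force: [0.6, -0.9, 0.3]
finger_gap: 85.4
grip_force: 0.0
```

Run:
```python
from h import *
from bench import sense
s=sense();e=[180,-25,18];print(s['tool_pos'],s['tcp_rot'],s['joint_pos'].round(1))
print(inc(s['tool_pos'],s['tcp_rot'],W(-74,48,132.5),e))
```

```text
[461.58608014 109.69916805 221.26583254] [-179.87848884  -25.07871615   17.82678726] [  1.9 -40.2 128.8   7.4  67.3  72.6]
[-0.0081, 0.0009, 0.2412, -0.0001, -0.0002, -0.0004]
```

{"api": "carry_out", "payload": {"increments": [-0.008, 0, 0.05, 0, 0, 0, 1, -0.008, 0, 0.1, 0, 0, 0, 1, -0.008, 0, 0.15, 0, 0, 0, 1, -0.008, 0, 0.2, 0, 0, 0, 1, -0.008, 0, 0.23, 0, 0, 0, 1, -0.008, 0, 0.241, 0, 0, 0, 1, -0.008, 0, 0.241, 0, 0, 0, -0.6, -0.008, 0, 0.241, 0, 0, 0, -0.6, -0.008, 0, 0.241, 0, 0, 0, -0.6, -0.008, 0, 0.241, 0, 0, 0, -0.6], "force": 30}}

```text
time: 16.65
tool_pos: [498.1, 120.0, 133.5]
tcp_rot: [179.9, -25.1, 18.2]
ft_force: [-2.9, -8.9, 3.8]
finger_gap: 25.5
grip_force: 32.5
```

Run:
```python
from h import *
from bench import sense
s=sense();e=s['tcp_rot'];p=s['tool_pos'];print(p,e,s['finger_gap'])
a0=.6;K=lambda a:np.array([-100*np.cos(.6+a),48,94+100*np.sin(.6+a)])
off=p-W(*K(0));print("clamp off",off@CX,off@CY,off[2])
for a in np.linspace(0,.97,11): print(round(a,2),inc(p,e,W(*K(a))+off,e)[:3])
```

```text
[498.12204181 120.01812819 133.48418597] [179.86115002 -25.06573862  18.1799058 ] 25.480489438818925
clamp off 8.490195259644768 -1.2112067811328948 -16.98006136816818
0.0 [0.0, 0.0, 0.0]
0.1 [0.0214, 0.0001, -0.0113]
0.19 [0.0439, 0.0001, -0.0205]
0.29 [0.0671, 0.0002, -0.0274]
0.39 [0.0909, 0.0003, -0.0321]
0.48 [0.115, 0.0004, -0.0344]
0.58 [0.1393, 0.0004, -0.0344]
0.68 [0.1634, 0.0005, -0.0321]
0.78 [0.1872, 0.0006, -0.0274]
0.87 [0.2104, 0.0006, -0.0204]
0.97 [0.2328, 0.0007, -0.0113]
```

{"api": "carry_out", "payload": {"increments": [0.0214, 0.001, -0.0113, 0, 0, 0, -0.6, 0.0439, 0.001, -0.0205, 0, 0, 0, -0.6, 0.0671, 0.001, -0.0274, 0, 0, 0, -0.6, 0.0909, 0.001, -0.0321, 0, 0, 0, -0.6, 0.115, 0.001, -0.0344, 0, 0, 0, -0.6, 0.1393, 0.001, -0.0344, 0, 0, 0, -0.6, 0.1634, 0.001, -0.0321, 0, 0, 0, -0.6, 0.1872, 0.001, -0.0274, 0, 0, 0, -0.6, 0.2104, 0.001, -0.0204, 0, 0, 0, -0.6, 0.2328, 0.001, -0.0113, 0, 0, 0, -0.6]}}

```text
time: 17.9
tool_pos: [575.8, 145.0, 175.5]
tcp_rot: [179.9, -24.9, 18.2]
ft_force: [-3.1, -8.2, 1.6]
finger_gap: 25.6
grip_force: 33.1
```

{"api": "carry_out", "payload": {"increments": [0, 0, 0, 0, 0, 0, -0.6, 0, 0, 0, 0, 0, 0, -0.6, 0, 0, 0, 0, 0, 0, -0.6, 0, 0, 0, 0, 0, 0, -0.6, 0, 0, 0, 0, 0, 0, -0.6, 0, 0, 0, 0, 0, 0, -0.6, 0, 0, 0, 0, 0, 0, -0.6, 0, 0, 0, 0, 0, 0, -0.6, 0, 0, 0, 0, 0, 0, -0.6, 0, 0, 0, 0, 0, 0, -0.6]}}

```text
time: 19.15
tool_pos: [575.9, 145.0, 175.5]
tcp_rot: [179.9, -24.9, 18.2]
ft_force: [0.5, -8.0, -1.2]
finger_gap: 26.0
grip_force: 32.6
```

Run:
```python
from h import *
from bench import sense,viewer
s=sense();p=s['tool_pos'];q=p-O;print(p,q@CX,q@CY,s['ft_force'],s['finger_gap'],s['grip_force'])
obs=[]
for n in ("top","scene"):
    im=viewer.snapshot(n);cv2.imwrite(f'pics/{n}9.png',im[:,:,::-1]);c=viewer.get_calibration(n)
    r,g,b=[im[:,:,i].astype(int) for i in range(3)]
    m=((r>110)&(g<70)&(b<70)).astype(np.uint8);e=proj(c,W(0,48,194)).astype(int);k=np.zeros_like(m);k[e[1]-20:e[1]+20,e[0]-20:e[0]+20]=1
    ys,xs=np.nonzero(m&k);print(n,e,len(xs),(xs.mean(),ys.mean()) if len(xs) else '')
    if len(xs): obs.append((c,xs.mean(),ys.mean()))
if len(obs)==2: 
    X=tri(obs);print(X,(X[0]-O)@CX,(X[0]-O)@CY)
```

```text
[575.87077849 144.99930499 175.53747483] 7.619684595473877 46.521623269050664 [ 0.52620213 -8.00792162 -1.23536894] 26.033108947366586 32.63540983200073
top [256 207] 0 
scene [236 168] 51 (np.float64(232.2941176470588), np.float64(174.4313725490196))
```

```bash
python3 -c "
from bench import order
print(order.hand_in())"
```

```text
the job is handed in; nothing more can be done
None
```

I handed the job in at about 19 s on the robot's clock: the heatsink was pushed home against the end stop, and the lever is held by its knob at about straight up. I worked out the lever's angle from the gripper's position, because the knob was hidden from the top camera. The clamping force on the heatsink was not measured.

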